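Hold a contactor closed by hand with a screwdriver

ROBOT

A 6-joint arm with a two-finger parallel gripper is mounted at the origin on the work surface. World frame = base frame: x ahead of the robot, y to its left, z up, the work surface at z = 0. Lengths are in m, angles in rad, forces in N, time in s.
With the tool pointing down it reaches from about 0.25 to 0.775 m from the base axis. Payload 4 kg.
Tool frame: the origin (TCP) lies between the finger pads; the fingertips stand 25 mm ahead of it and the grasp point (between the pads) lies 6 mm ahead of it (robot.tip_reach is the distance from the TCP to the fingertips, in m); z points along the fingers, y is the line along which they close (so a half turn about z gives the same grasp; the last joint's range is limited). The gripper opens to 94 mm and grips with 3 to 60 N. Pads are 16 mm wide; open, the fingers measure 119 mm over their backs; the gripper's body (75 mm by 177 mm) begins 78 mm behind the grasp point.
Start: joints at [-1.222, 0.087, 1.371, -0, 1.684, -0.103], TCP at [0.24, -0.495, 0.206] pointing down, gripper open.
Joint ranges: [-3.1, 3.1], [-0.76, 2.03], [0.27, 2.55], [-1.08, 4.22], [0.17, 2.65], [-2.57, 2.57]. Speed limits (rad/s): [2.79, 2.79, 3.14, 3.14, 3.14, 3.14].

INTERFACE

Orientations are given as [roll, pitch, yaw] about the fixed x, y, z axes, in that order (R = Rz(yaw) Ry(pitch) Rx(roll)).
In Python, from bench import sensors, snapshot, camera_info, ticket, robot gives the robot as it stands.
- The arm moves only by the tool arm_command, never from a script. Its argument "plan" is a list of rows, each an object with "grip": the closure, from -1 (fully open) to 1 (shut); "slide": the shift along the tool's x, y, z normalised to -1 to 1, where 1 is 500 mm, a list of three; "spin": the turn about the tool's z normalised to -1 to 1, where 1 is 5 degrees. A call has 1 to 10 rows; each row shifts and turns the commanded pose from where the row before left it, along the tool's axes as they then stand; what a row does not reach is not made up. A row lasts 1/8 s, in which the tool goes at most 62.5 mm and 10.7 degrees, less where a joint would pass 70% of its speed; a pose out of reach is approached as far as the arm can. A call with a number of a shift or a turn outside -1 to 1 is refused whole. A call with a gripper value outside its range is refused whole. The fingers move at their own pace and stop on an object; the grip force is fixed at half the most. Time passes only in rows, so rows that do not move let the fingers close. It gives the time, the measured TCP pose, the force, the opening and the grip force at its end, in the units of the state.
- sensors.get_obs(): the state, without advancing time (a new reading comes with each control period).
- snapshot(name): name is "side" or "top" or "wrist"; returns the picture (420x560x3 uint8, red, green, blue); there is no depth.
- camera_info(name): a dict with "fx", "fy", "cx", "cy" (pixels), "position" and "rotation" of the camera in the world. Camera axes: x right, y up, looking along -z (the intrinsics and any distortion apply to the point x, -y, -z); pixel columns grow to the right and rows downward; lengths in m; the calibration is good to about 2 mm. The wrist camera is an equidistant fisheye: a pixel r from the principal point sees the ray r / f radians off the axis. A picture is of the moment at which its call begins: read the wrist's pose just before it. camera_info takes no time and is no camera call; for the wrist camera it gives the pose at the moment of the call.
- ticket.close_job(): hands the job in; it is judged then, once.
The state is a dict: "time": time; "joint_positions": joint angles; "qvel": joint speeds; "joint_torque": joint torques, N m; "tool_pos": TCP position; "ee_rot": TCP orientation; "wrist_force": force on the tool from outside, world axes, zero at the start; "wrist_torque": the same for the moment, N m; "width": finger opening in m; "finger_force": force on a finger pad.
Only numpy, scipy, OpenCV 4.12 (cv2) and the standard library are available. Lean on these libraries where they do the work, as an engineer would, in place of code of your own. Each camera call takes 0.05 s, during which the arm holds its last target. There are 200 camera calls.

TASK

Take the thick-handled flat-blade screwdriver out of the rack and use its blade to push in the moving carriage in the front of the contactor that has the overload relay plugged in below it, so that I can meter its closed contacts. Push straight in, with the screwdriver square to the contactor's front, carry the carriage well past half of its travel but stay gentle, and finish still holding the screwdriver with the carriage pushed in. Leave the other contactor and the other tools and parts alone.

Things in the scene. Friction and masses are not known exactly. Their poses are not given: they have to be found in the camera images.
- screwdriver: Flat-blade screwdriver, 178 mm long, hanging upright in the middle or an end hole of the rack. Origin at the middle of the blade's end; z runs from the blade up through the handle. Blade 6 mm wide and 1.2 mm thick, 6 mm round shank, then from z = 78 mm the amber handle up to z = 178 mm; its grip is a round cylinder 30 mm across from z = 105 to 160 mm. About 90 g.
- screwdriver_tip (a point): Middle of the end of the screwdriver's blade (the screwdriver's origin).
- rack: Blue folded sheet-steel tool rack, fixed, 60 mm deep (x), 250 mm long (y), 94 mm high; origin under its centre on the bench. Three 15 mm holes in its top, 85 mm apart along y (y = -85, 0, 85 mm); a tool hangs straight down through each, the underside of its handle resting on the top. The screwdriver's blade ends 16 mm above the bench.
- stand: Bench stand, fixed, on the robot's right, turned up to 20 degrees. Between two cheeks 304 mm apart it carries a white mounting plate (205 mm up the slope, 274 mm wide) that leans towards the robot. Origin on the bench under the plate's tilt axis, which runs along the stand's y, 65 mm up. The things on the plate reach 63 mm out of it.
- board (a joint): Lean of the plate (and of all on it) towards the robot, rad, 0 = level; 0.17 to 0.43. Clamped: it does not move.
- contactor: Small black contactor, 58 mm high (its x, up the slope), 45 mm wide (its y), 57 mm deep (its z, out of the front). It is the one with the grey overload relay (46 x 45 mm, 52 mm deep) plugged in directly below it, on the robot's side. Origin at the centre of its back; the front face is the plane z = 57 mm. Fixed on the rail of the mounting plate.
- carriage (a joint): How far this contactor's carriage is pushed in, m: 0 released, 0.007 at its stop. A spring pushes it out: about 2.5 N at 0, rising by 0.7 N per mm to about 7.5 N at the stop.
- carriage_face (a point): Centre of the outer face of that carriage: a grey plate 12 mm (x) by 18 mm (y) in a 14 by 20 mm window in the middle of the contactor's front face. It moves with the carriage; released, it stands 2 mm proud of the front face, at the contactor's x = 0, y = 0, z = 59 mm. Pushing moves it along the contactor's -z.
- contactor2: The other contactor, of the same kind, without overload relay, on the same rail 63 mm to the -y side (18 mm gap). Same frame. Leave it alone.
- carriage2 (a joint): The same for the other contactor's carriage. Leave it out.
- slim_driver: Slim precision driver in the rack, handle 14 mm across and 84 mm long, top 178 mm above the bench. Origin at its point, z up. Leave it alone.
- t_driver: T-handle nut driver in the rack: cross bar 20 mm thick and 80 mm long across the rack (along its x), top 142 mm above the bench. Origin at its lower end, z up. Leave it alone.
- cutters: Side cutters with yellow handles lying on the bench beyond the gap between rack and stand, 170 mm long along x (jaws at +x), 14 mm high. Origin on the bench near the middle. Leave them alone.
- breaker: Spare one-pole circuit breaker lying on its side on the bench beyond the rack, 85 x 80 x 18 mm. Origin on the bench near its middle. Leave it alone.
Not all that is in view belongs to the job. What is shaped like the screwdriver but pink is not meant.

How it is judged:
By the outcome, as a careful person would: the job done as asked, in the order asked, and still so for the second after the job is handed in, while the arm keeps its last pose, push and grip.
It also fails if it takes over 48 s, if anything falls off the work surface, if the arm or the gripper's body presses on something with over 40 N, if the wrist force passes 120 N, or if a joint passes its speed limit or range.

## Working session

There is one attempt and no reset: what is moved stays moved. The work goes in short steps, Python scripts to look and compute and a tool call to move; the robot and the scene stay as the last step left them, time stands still between calls to the robot, and variables do not carry over. Pictures are saved under pics/ and viewed, at most 10 in all, crops included, and the job is handed in when it is done.

Besides the shell and the picture viewer there is one more tool, called after "Request:" by a JSON object that holds its "method" and its "body", one argument or row to a line. arm_command: Moves the arm, as the interface text tells. Scaled input: -1 to 1 covers 500 mm each way for a shift and 5 degrees each way for a turn. Its arguments: {"type":"object","properties":{"plan":{"type":"array","items":{"type":"object","properties":{"grip":{"type":"number"},"slide":{"type":"array","items":{"type":"number"}},"spin":{"type":"number"}}}}},"required":["plan"]}

```bash
mkdir -p pics; ls
python3 - <<'E'
from bench import sensors, snapshot, camera_info, robot
import cv2,numpy as np
o=sensors.get_obs();print({k:np.round(v,3).tolist() for k,v in o.items()})
for n in ["side","top","wrist"]:
    c=camera_info(n);print(n,{k:(np.round(v,4).tolist()) if not isinstance(v,str) else v for k,v in c.items()})
    cv2.imwrite(f"pics/{n}0.png",snapshot(n)[:,:,::-1])
a=cv2.imread("pics/side0.png");b=cv2.imread("pics/top0.png")
cv2.imwrite("pics/both0.png",cv2.resize(np.vstack([a,b]),None,fx=1,fy=1)[:, :])
E
```

```text
pics
{'time': 0.0, 'joint_positions': [-1.222, 0.088, 1.372, -0.0, 1.684, -0.103], 'qvel': [0.001, 0.002, 0.001, -0.001, -0.001, 0.0], 'joint_torque': [0.001, -34.018, -30.243, 0.072, 0.033, -0.0], 'tool_pos': [0.24, -0.494, 0.204], 'ee_rot': [-3.139, -0.0, 0.452], 'wrist_force': [0.463, 0.686, 0.23], 'wrist_torque': [0.053, 0.044, -0.024], 'finger_force': 0.0, 'width': 0.094}
side {'fx': 506.639, 'fy': 506.639, 'cx': 284.3847, 'cy': 213.6433, 'position': [0.5793, -0.4702, 0.8989], 'rotation': [0.687, 0.0, -0.0094]}
top {'fx': 495.729, 'fy': 495.729, 'cx': 271.0046, 'cy': 210.7969, 'position': [0.5547, 0.1695, 1.1081], 'rotation': [0.0525, -0.0104, -1.5951]}
wrist {'fx': 325.1923, 'fy': 325.1923, 'cx': 275.1414, 'cy': 208.8122, 'position': [0.3116, -0.4599, 0.3834], 'rotation': [-0.2743, 0.0018, -1.1186]}
```

View pics/top0.png

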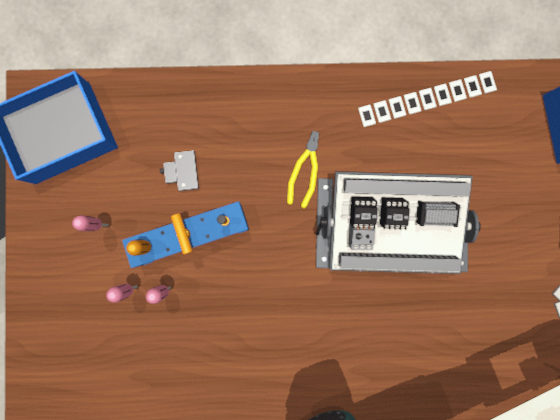

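View pics/side0.png

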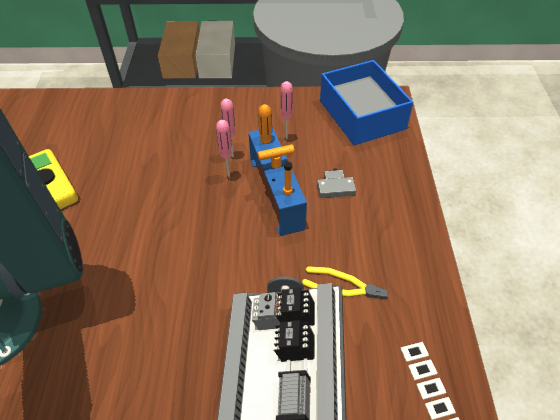

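The top view shows the rack at about (185,234). Its candidates are the amber thick handle at (138,247), the T-bar at (181,233) and the slim driver at (223,219); the three pink look-alikes at (85,223), (118,295) and (154,295) are not meant. There are two contactors: (364,212) has the grey relay below it at (362,238), and (396,213) has none. So the target tool is the amber one at (138,247) and the target contactor is at (364,212). I'll confirm both in an enlarged crop.

Run:
```python
import cv2,numpy as np
b=cv2.imread("pics/top0.png");a=cv2.imread("pics/side0.png")
z=lambda im,x,y,w,h,W,H:cv2.resize(im[y:y+h,x:x+w],(W,H),interpolation=cv2.INTER_CUBIC)
top=np.hstack([z(b,110,190,140,105,400,300),z(b,325,165,140,105,400,300)])
bot=np.hstack([z(a,210,75,160,120,400,300),z(a,220,270,160,120,400,300)])
cv2.imwrite("pics/crop1.png",np.vstack([top,bot]))
```

```text
(no output)
```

View pics/crop1.png

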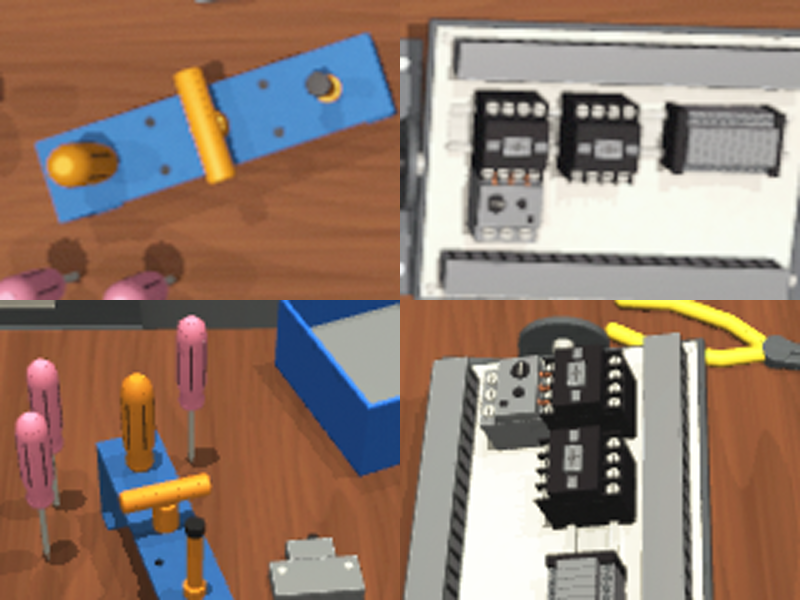

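View pics/wrist0.png

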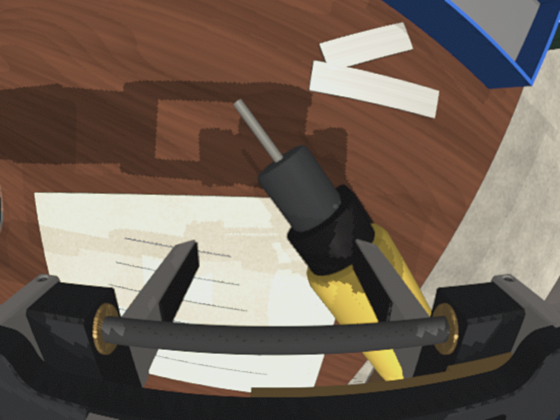

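The crops confirm it. The amber fluted thick handle is at the rack's left (+y) end. The contactor with the grey relay on the robot's side has its carriage at top (366.3,216.5) and side (290.4,299.2). The wrist view shows only bench clutter near the arm. Next I locate the rack and the carriages.

```bash
cat > h.py <<'E'
import numpy as np,cv2
from scipy.spatial.transform import Rotation as Ro
from bench import sensors,snapshot,camera_info,robot
def ray(c,uv,fish=False):
    uv=np.atleast_2d(np.asarray(uv,float)); x=(uv[:,0]-c['cx'])/c['fx']; y=(uv[:,1]-c['cy'])/c['fy']
    if fish:
        r=np.hypot(x,y)+1e-12; d=np.c_[x/r*np.sin(r),-y/r*np.sin(r),-np.cos(r)]
    else: d=np.c_[x,-y,-np.ones_like(x)]
    d=Ro.from_euler('xyz',c['rotation']).apply(d); return np.array(c['position']),d/np.linalg.norm(d,axis=1)[:,None]
def onz(c,uv,z,fish=False):
    p,d=ray(c,uv,fish); return p+d*((z-p[2])/d[:,2])[:,None]
def tri(obs):
    A=np.zeros((3,3));b=np.zeros(3)
    for c,uv,f in obs:
        p,d=ray(c,uv,f);M=np.eye(3)-np.outer(d[0],d[0]);A+=M;b+=M@p
    X=np.linalg.solve(A,b)
    return X,[np.linalg.norm(np.cross(X-ray(c,uv,f)[0],ray(c,uv,f)[1][0]))*1e3 for c,uv,f in obs]
E
python3 - <<'E'
from h import *
T=camera_info('top');S=camera_info('side')
b=cv2.imread("pics/top0.png");a=cv2.imread("pics/side0.png")
np.set_printoptions(precision=4,suppress=True)
for n,t,s in [('carr',(366.3,216.5),(290.4,299.2)),('carr2',(397.5,217.2),(289.2,333.2))]: print(n,*tri([(T,t,0),(S,s,0)]))
# rack top rectangle
hs=cv2.cvtColor(b,cv2.COLOR_BGR2HSV)
m=cv2.inRange(hs,(95,120,60),(125,255,255)); m[:, :115]=0; m[:,260:]=0;m[:190]=0
am=cv2.inRange(hs,(8,170,90),(24,255,255))
am[:, :120]=0;am[:,235:]=0;am[:205]=0;am[265:]=0
pts=np.argwhere(m>0)[:,::-1]
P=onz(T,pts,0.094)[:,:2].astype(np.float32)
r=cv2.minAreaRect(P);print('rack',r, cv2.boxPoints(r))
for n,im,c,box in [('top',b,T,(120,235,160,262)),('side',a,S,(250,95,285,145))]:
    h=cv2.cvtColor(im,cv2.COLOR_BGR2HSV);k=cv2.inRange(h,(8,150,70),(24,255,255));x0,y0,x1,y1=box
    q=np.zeros_like(k);q[y0:y1,x0:x1]=k[y0:y1,x0:x1]
    p=np.argwhere(q>0)[:,::-1];mn=p.mean(0);print(n,'handle',len(p),mn,p.min(0),p.max(0),'at z.144',onz(c,mn,.144))
E
```

```text
carr [ 0.5919 -0.0302  0.1296] [np.float64(1.884480581554597), np.float64(1.8844805815544747)]
carr2 [ 0.589  -0.0926  0.1274] [np.float64(1.7716721809432554), np.float64(1.771672180943423)]
rack ((0.5637681484222412, 0.3334735631942749), (0.061466921120882034, 0.2502933144569397), 17.063060760498047) [[0.4977 0.4441]
 [0.5711 0.2048]
 [0.6299 0.2229]
 [0.5564 0.4621]]
top handle 357 [135.4958 247.3585] [120 235] [159 261] at z.144 [[0.5405 0.4221 0.144 ]]
side handle 1350 [266.6104 116.6348] [250  95] [284 144] at z.144 [[0.5472 0.4363 0.144 ]]
```

Run:
```python
from h import *
T=camera_info('top');S=camera_info('side')
b=cv2.imread("pics/top0.png");a=cv2.imread("pics/side0.png")
np.set_printoptions(precision=4,suppress=True)
res={}
for n,im,c,box in [('top',b,T,(115,230,165,270)),('side',a,S,(245,90,290,150))]:
    h=cv2.cvtColor(im,cv2.COLOR_BGR2HSV);x0,y0,x1,y1=box
    k=cv2.inRange(h,(10,200,110),(24,255,255))[y0:y1,x0:x1]
    k=cv2.morphologyEx(k,cv2.MORPH_CLOSE,np.ones((3,3)))
    cs=max(cv2.findContours(k,0,2)[0],key=cv2.contourArea).reshape(-1,2)+[x0,y0]
    r=cv2.minAreaRect(cs.astype(np.float32));print(n,r,cs.min(0),cs.max(0)); res[n]=np.array(r[0])
X,e=tri([(T,res['top'],0),(S,res['side'],0)]);print(X,e)
# project rack vertical axis expected
for n,c in (('top',T),('side',S)):
  for z in (.094,.19):
    q=Ro.from_euler('xyz',c['rotation']).inv().apply(np.array([.5388,.4147,z])-c['position']);print(n,z,c['cx']+c['fx']*q[0]/-q[2],c['cy']-c['fy']*q[1]/-q[2])
for uv in [(271,133)]: print(onz(S,uv,.094))
```

```text
top ((138.0, 247.5), (13.0, 22.0), 90.0) [127 241] [149 254]
side ((264.73968505859375, 123.07415008544922), (38.169315338134766, 12.272902488708496), 86.633544921875) [258 104] [271 142]
[0.5415 0.4182 0.1404] [np.float64(1.5126568132797968), np.float64(1.5126568132797094)]
top 0.094 145.59392708077112 247.5717316462374
top 0.19 132.96720210929996 248.69883293230848
side 0.094 263.49235778995853 139.4338219059596
side 0.19 262.09315207824676 106.65252695752314
[[0.5562 0.4369 0.094 ]]
```

Request:
{"method": "arm_command", "body": {
  "plan": [
    {"grip": -1, "slide": [0, 0, -0.1], "spin": 0.6},
    {"grip": -1, "slide": [0, 0, -0.1], "spin": 0.6},
    {"grip": -1, "slide": [0, 0, -0.1], "spin": 0.6},
    {"grip": -1, "slide": [0.069, -0.098, 0], "spin": 0},
    {"grip": -1, "slide": [0.069, -0.098, 0], "spin": 0},
    {"grip": -1, "slide": [0.069, -0.098, 0], "spin": 0},
    {"grip": -1, "slide": [0.069, -0.098, 0], "spin": 0},
    {"grip": -1, "slide": [0.069, -0.098, 0], "spin": 0},
    {"grip": -1, "slide": [0.069, -0.098, 0], "spin": 0},
    {"grip": -1, "slide": [0.069, -0.098, 0], "spin": 0}
  ]
}}

```text
time: 1.4
tool_pos: [0.3716, -0.0946, 0.3555]
ee_rot: [3.141, -0.0, 0.294]
wrist_force: [1.2, 0.2, -0.6]
width: 0.094
finger_force: 0.0
```

```bash
cat > shot.py <<'E'
import sys,json
from h import *
n,name=sys.argv[1:3]
c=camera_info(n);im=snapshot(n)
cv2.imwrite(f"pics/{name}.png",im[:,:,::-1]);json.dump({k:np.asarray(v).tolist() for k,v in c.items() if not isinstance(v,str)},open(f"pics/{name}.json","w"))
E
python3 shot.py wrist w1
```

```text
(no output)
```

Request:
{"method": "arm_command", "body": {
  "plan": [
    {"grip": -1, "slide": [0.069, -0.098, 0], "spin": 0},
    {"grip": -1, "slide": [0.069, -0.098, 0], "spin": 0},
    {"grip": -1, "slide": [0.069, -0.098, 0], "spin": 0},
    {"grip": -1, "slide": [0.069, -0.098, 0], "spin": 0},
    {"grip": -1, "slide": [0.069, -0.098, 0], "spin": 0},
    {"grip": -1, "slide": [0.069, -0.098, 0], "spin": 0},
    {"grip": -1, "slide": [0.069, -0.098, 0], "spin": 0},
    {"grip": -1, "slide": [0.069, -0.098, 0], "spin": 0},
    {"grip": -1, "slide": [0.069, -0.098, 0], "spin": 0},
    {"grip": -1, "slide": [0, 0, 0], "spin": 0}
  ]
}}

```text
time: 2.7
tool_pos: [0.5416, 0.4194, 0.3479]
ee_rot: [3.139, 0.01, 0.299]
wrist_force: [0.2, -1.6, -0.8]
width: 0.0941
finger_force: 0.0
```

```bash
python3 shot.py wrist w2; python3 -c "
import cv2,numpy as np
cv2.imwrite('pics/v1.png',np.vstack([cv2.resize(cv2.imread(f'pics/{n}.png'),(400,300)) for n in('w1','w2')]))"
```

```text
(no output)
```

View pics/v1.png

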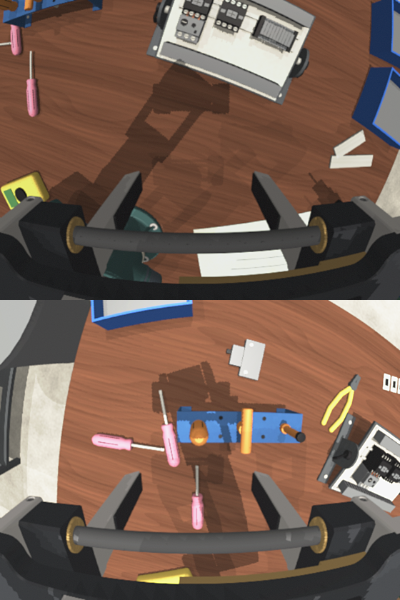

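Run:
```python
from h import *
import json
np.set_printoptions(precision=4,suppress=True)
T=camera_info('top');S=camera_info('side');W=json.load(open('pics/w2.json'))
def blobs(f,lo,hi,ma):
    h=cv2.cvtColor(cv2.imread(f),cv2.COLOR_BGR2HSV);k=cv2.morphologyEx(cv2.inRange(h,lo,hi),cv2.MORPH_CLOSE,np.ones((5,5)))
    return [(np.round(cv2.minAreaRect(c)[0],1),np.round(cv2.minAreaRect(c)[1])) for c in cv2.findContours(k,0,2)[0] if cv2.contourArea(c)>ma]
B={}
for n in('top0','side0','w2'):
    B[n]=blobs(f'pics/{n}.png',(160,60,90),(179,255,255),60);print(n,B[n])
for t,_ in B['top0']:
    for s,_ in B['side0']:
        X,e=tri([(T,t,0),(S,s,0)])
        if e[0]<8: print(t,s,X,e[0])
a=blobs('pics/w2.png',(10,200,90),(24,255,255),100);print('amber',a)
for x,_ in a: print(x,onz(W,x,.15,True))
c=min(a,key=lambda q:abs(q[0][0]-278))[0]
print(tri([(T,(138,247.5),0),(S,(264.7,123.1),0),(W,c,True)]))
```

```text
top0 [(array([156.9, 293.8]), array([15., 24.])), (array([119.1, 292.5]), array([15., 27.])), (array([ 86.5, 222.5]), array([29., 15.]))]
side0 [(array([225. , 128.5]), array([59., 18.])), (array([286.5,  99.5]), array([37., 11.]))]
w2 [(array([276. , 295.5]), array([16., 51.])), (array([156.4, 198.3]), array([57., 18.])), (array([239.1, 202.7]), array([62., 20.]))]
[156.9 293.8] [225.  128.5] [0.4546 0.3785 0.1598] 2.647848705379653
[119.1 292.5] [225.  128.5] [0.4455 0.4744 0.0761] 2.018075004774124
[ 86.5 222.5] [286.5  99.5] [0.5927 0.5234 0.1241] 1.0824555217329486
amber []Traceback (most recent call last):
  File "<stdin>", line 17, in <module>
ValueError: min() iterable argument is empty
```

Request:
{"method": "arm_command", "body": {
  "plan": [
    {"grip": -1, "slide": [0, 0.006, 0.12], "spin": 0},
    {"grip": -1, "slide": [0, 0, 0.12], "spin": 0},
    {"grip": -1, "slide": [0, 0, 0.12], "spin": 0},
    {"grip": -1, "slide": [0, 0, 0], "spin": 0},
    {"grip": 0, "slide": [0, 0, 0], "spin": 0},
    {"grip": 0.2, "slide": [0, 0, 0], "spin": 0},
    {"grip": 1, "slide": [0, 0, 0], "spin": 0},
    {"grip": 1, "slide": [0, 0, 0], "spin": 0},
    {"grip": 1, "slide": [0, 0, 0], "spin": 0},
    {"grip": 1, "slide": [0, 0, 0], "spin": 0}
  ]
}}

```text
time: 4.0
tool_pos: [0.5414, 0.4129, 0.1755]
ee_rot: [3.141, 0.0, 0.295]
wrist_force: [-0.1, -0.8, 0.4]
width: 0.0372
finger_force: 0.0
```

```bash
python3 shot.py wrist w3;python3 shot.py side s3;python3 - <<'E'
from h import *
b=cv2.imread('pics/s3.png')[60:210,190:390];a=cv2.imread('pics/w3.png')
cv2.imwrite('pics/v2.png',np.hstack([cv2.resize(b,(400,300)),cv2.resize(a,(400,300))]))
E
```

```text
(no output)
```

View pics/v2.png

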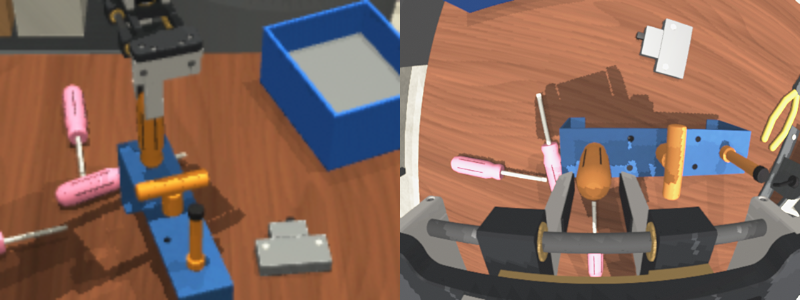

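The side crop shows the amber handle at about (148,130) between the fingers, undisturbed. The pink ones now lie on the bench: they stood free and toppled by themselves. I'll go 9 mm lower and close.

Request:
{"method": "arm_command", "body": {
  "plan": [
    {"grip": 0.1, "slide": [0, 0, 0.018], "spin": 0},
    {"grip": 0.2, "slide": [0, 0, 0], "spin": 0},
    {"grip": 1, "slide": [0, 0, 0], "spin": 0},
    {"grip": 1, "slide": [0, 0, 0], "spin": 0},
    {"grip": 1, "slide": [0, 0, 0], "spin": 0},
    {"grip": 1, "slide": [0, 0, 0], "spin": 0},
    {"grip": 1, "slide": [0, 0, 0], "spin": 0},
    {"grip": 1, "slide": [0, 0, 0], "spin": 0}
  ]
}}

```text
time: 5.1
tool_pos: [0.5415, 0.4128, 0.1666]
ee_rot: [3.142, -0.0, 0.295]
wrist_force: [0.1, 0.3, -1.3]
width: 0.0293
finger_force: 29.9
```

Run:
```python
from h import *
a=cv2.imread('pics/w1.png')[0:150,200:450];cv2.imwrite('pics/v3.png',cv2.resize(a,(800,480),interpolation=cv2.INTER_CUBIC))
```

```text
(no output)
```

View pics/v3.png

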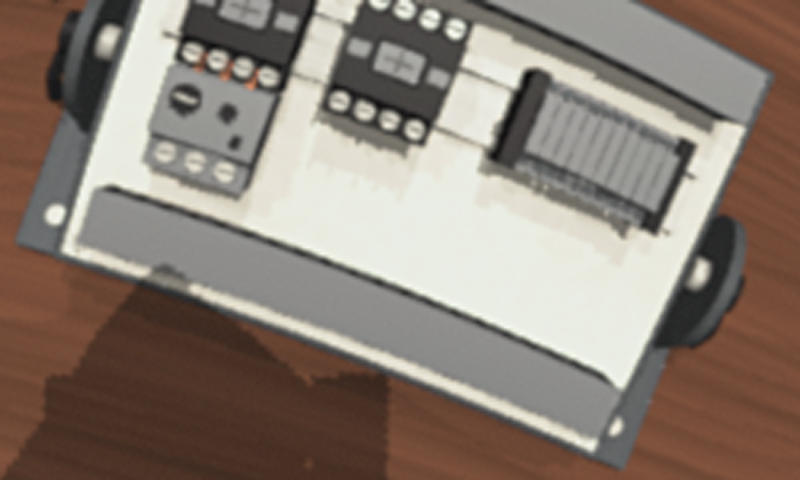

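The lower plate corners show at about crop (65,248) and (598,450). The upper part is cut off, so I'll lift the driver clear and take two good wrist views of the whole plate to get its lean.

Request:
{"method": "arm_command", "body": {
  "plan": [
    {"grip": 1, "slide": [0, 0, -0.03], "spin": 0},
    {"grip": 1, "slide": [0, 0, -0.09], "spin": 0},
    {"grip": 1, "slide": [0, 0, -0.1], "spin": 0},
    {"grip": 1, "slide": [0, 0, -0.1], "spin": 0},
    {"grip": 1, "slide": [0, 0, -0.1], "spin": 0},
    {"grip": 1, "slide": [0, 0, 0], "spin": 0},
    {"grip": 1, "slide": [-0.042, 0.103, 0], "spin": 0},
    {"grip": 1, "slide": [-0.042, 0.103, 0], "spin": 0},
    {"grip": 1, "slide": [-0.042, 0.103, 0], "spin": 0},
    {"grip": 1, "slide": [-0.042, 0.103, 0], "spin": 0}
  ]
}}

```text
time: 6.35
tool_pos: [0.52, 0.1895, 0.3749]
ee_rot: [3.141, 0.002, 0.295]
wrist_force: [0.6, 0.1, -1.1]
width: 0.0292
finger_force: 29.9
```

Request:
{"method": "arm_command", "body": {
  "plan": [
    {"grip": 1, "slide": [-0.042, 0.103, 0], "spin": 0},
    {"grip": 1, "slide": [-0.042, 0.103, 0], "spin": 0},
    {"grip": 1, "slide": [-0.042, 0.103, 0], "spin": 0},
    {"grip": 1, "slide": [-0.042, 0.103, 0], "spin": 0},
    {"grip": 1, "slide": [0, 0, 0], "spin": 0.98},
    {"grip": 1, "slide": [0, 0, 0], "spin": 0.98},
    {"grip": 1, "slide": [0, 0, 0], "spin": 0.98},
    {"grip": 1, "slide": [0, 0, 0], "spin": 0.98},
    {"grip": 1, "slide": [0, 0, 0], "spin": 0}
  ]
}}

```text
time: 7.48
tool_pos: [0.4999, -0.0301, 0.3753]
ee_rot: [-3.141, 0.002, -0.046]
wrist_force: [0.2, -0.8, -1.3]
width: 0.0288
finger_force: 29.9
```

```bash
python3 shot.py wrist w4
```

Request:
{"method": "arm_command", "body": {
  "plan": [
    {"grip": 1, "slide": [0, 0.11, 0], "spin": 0},
    {"grip": 1, "slide": [0, 0.11, 0], "spin": 0},
    {"grip": 1, "slide": [0, 0.11, 0], "spin": 0},
    {"grip": 1, "slide": [0, 0, 0], "spin": 0}
  ]
}}

```text
time: 8.02
tool_pos: [0.4919, -0.1983, 0.3748]
ee_rot: [-3.141, 0.003, -0.052]
wrist_force: [0.7, 1.5, -0.7]
width: 0.0291
finger_force: 29.9
```

```bash
python3 shot.py wrist w5
python3 - <<'E'
from h import *
a=[cv2.imread(f'pics/{n}.png') for n in('w4','w5')]
cv2.imwrite('pics/v4.png',np.vstack([cv2.resize(x[0:210],(800,300),interpolation=cv2.INTER_CUBIC) for x in a]))
E
```

```text
(no output)
```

View pics/v4.png

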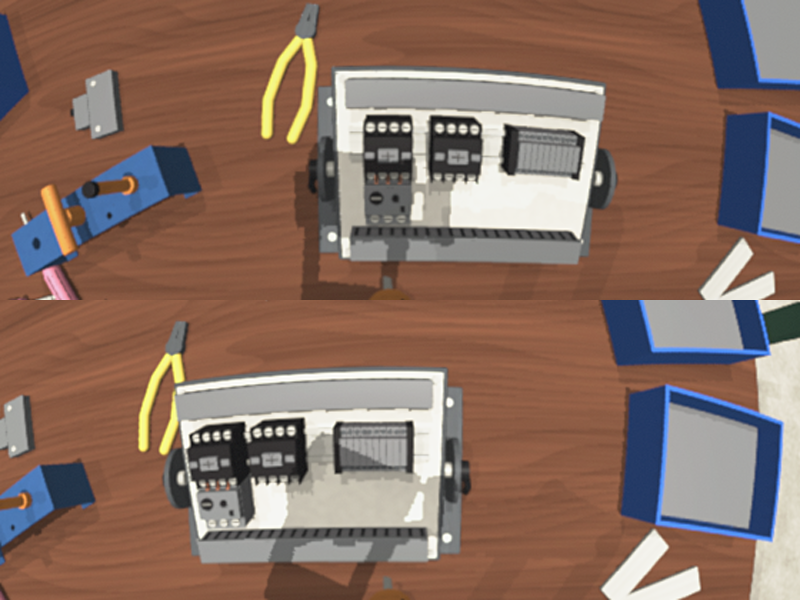

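The upper half (w4) shows the plate with its right edge from (602,122) to (583,232) and the target carriage at (388,155). The lower half (w5) shows the right edge from (445,75) to (438,255) and the target carriage at (208,164). The 3D direction of that plate edge, from planes through the views, gives the lean.

```bash
cat > lean.py <<'E'
from h import *
import json
np.set_printoptions(precision=4,suppress=True)
def plane(name,p0,p1,w=5):
    c=json.load(open(f'pics/{name}.json'));g=cv2.imread(f'pics/{name}.png')[:,:,0].astype(np.float32) # blue: white vs wood
    p0,p1=np.array(p0,float),np.array(p1,float);t=(p1-p0)/np.linalg.norm(p1-p0);n=np.array([-t[1],t[0]]);n*=np.sign(n[0])
    L=np.linalg.norm(p1-p0);s=np.arange(0,L,1.0);o=np.arange(-w,w+.1,.25)
    P=p0+s[:,None,None]*t+o[None,:,None]*n
    V=cv2.remap(cv2.GaussianBlur(g,(3,3),0),P[...,0].astype(np.float32),P[...,1].astype(np.float32),1)
    G=np.gradient(V,axis=1);j=G.argmin(1);E=P[np.arange(len(s)),j];ok=G.min(1)<-4
    E=E[ok];pos,d=ray(c,E,True)
    for _ in range(6):
        nn=np.linalg.svd(d)[2][2];r=np.abs(d@nn);k=r<=max(2*np.median(r),.001);d=d[k]
    return pos,nn,len(s),len(d),np.abs(d@nn).mean()*325,c
R=[plane('w4',(421.4,88),(408,160)),plane('w5',(311.5,56),(306.8,176)),plane('w1',(432.2,41),(394,117))]
for r in R: print(r[2:5])
for i,j in((0,1),(0,2),(1,2)):
    d=np.cross(R[i][1],R[j][1]);b=np.linalg.norm(d);d/=b;d*=np.sign(d[0]);print(i,j,'dir',d,'lean',np.degrees(np.arcsin(d[2])),'yaw',np.degrees(np.arctan2(d[1],d[0])),'base',b)
N=np.array([r[1] for r in R]);d=np.linalg.svd(N)[2][2];d*=np.sign(d[0]);print('all',d,np.degrees(np.arcsin(d[2])),np.degrees(np.arctan2(d[1],d[0])))
C={n:json.load(open(f'pics/{n}.json')) for n in('w1','w4','w5')};k=1.42857
c1=tri([(C['w4'],(388/k,155/k),1),(C['w5'],(208/k,164/k),1),(C['w1'],(276.9,2.5),1)]);c2=tri([(C['w4'],(457/k,157/k),1),(C['w5'],(272/k,160/k),1),(C['w1'],(325,19.7),1)])
print(c1,c2,np.degrees(np.arctan2(-(c1[0]-c2[0])[0],(c1[0]-c2[0])[1])),np.linalg.norm(c1[0]-c2[0]))
E
python3 lean.py
```

```text
(74, 51, np.float64(0.1300752338017506))
(121, 84, np.float64(0.1648301723990363))
(86, 67, np.float64(0.12533860303262143))
0 1 dir [ 0.9561 -0.0496  0.2889] lean 16.794572355722316 yaw -2.972211165583565 base 0.3274876027113887
0 2 dir [ 0.9549 -0.0476  0.2929] lean 17.034414495450722 yaw -2.8551672943279156 base 0.09433871451204287
1 2 dir [ 0.9566 -0.0499  0.2872] lean 16.68971845610357 yaw -2.9835120046488735 base 0.23689196100003834
all [ 0.9562 -0.0496  0.2886] 16.772807454126706 -2.969855762812662
(array([ 0.5926, -0.0296,  0.1344]), [np.float64(0.5397660331404635), np.float64(0.4235665204903705), np.float64(0.2968404194796188)]) (array([ 0.5892, -0.0922,  0.1323]), [np.float64(0.6891877659760771), np.float64(0.3815281891549119), np.float64(0.6794033319953766)]) -3.133070872276748 0.06269658265461611
```

The lean is 16.8° and the stand's yaw is -3.0°. The carriage face is at (0.5926, -0.0296, 0.1344), with a ray residual under 1 mm. The tool always points down, so the driver has to be tilted in the grip. I'll put the shank back into its own rack hole and lever it there about the closing axis.

Request:
{"method": "arm_command", "body": {
  "plan": [
    {"grip": 1, "slide": [0.0032, -0.1117, 0], "spin": 0},
    {"grip": 1, "slide": [0.0032, -0.1117, 0], "spin": 0},
    {"grip": 1, "slide": [0.0032, -0.1117, 0], "spin": 0},
    {"grip": 1, "slide": [0.0032, -0.1117, 0], "spin": 0},
    {"grip": 1, "slide": [0.0032, -0.1117, 0], "spin": 0},
    {"grip": 1, "slide": [0.0032, -0.1117, 0], "spin": 0},
    {"grip": 1, "slide": [0.0032, -0.1117, 0], "spin": 0},
    {"grip": 1, "slide": [0.0032, -0.1117, 0], "spin": 0},
    {"grip": 1, "slide": [0.0032, -0.1117, 0], "spin": 0},
    {"grip": 1, "slide": [0.0032, -0.1117, 0], "spin": 0}
  ]
}}

```text
time: 9.32
tool_pos: [0.5334, 0.3654, 0.377]
ee_rot: [-3.141, -0.0, -0.044]
wrist_force: [0.8, -1.2, -1.0]
width: 0.0294
finger_force: 29.9
```

Request:
{"method": "arm_command", "body": {
  "plan": [
    {"grip": 1, "slide": [0.0032, -0.1117, 0], "spin": 0},
    {"grip": 1, "slide": [0, 0, 0], "spin": 0},
    {"grip": 1, "slide": [0, 0, 0], "spin": 0}
  ]
}}

```text
time: 9.7
tool_pos: [0.5382, 0.4186, 0.3763]
ee_rot: [3.141, 0.001, -0.045]
wrist_force: [0.8, -0.2, -1.0]
width: 0.029
finger_force: 29.9
```

```bash
python3 shot.py side s6; python3 shot.py top t6
python3 - <<'E'
from h import *
a=cv2.imread('pics/s6.png')[40:160,180:340];b=cv2.imread('pics/t6.png')[190:310,60:220]
cv2.imwrite('pics/v5.png',np.hstack([cv2.resize(x,(400,300),interpolation=cv2.INTER_CUBIC) for x in (a,b)]))
E
```

Request:
{"method": "arm_command", "body": {
  "plan": [
    {"grip": 1, "slide": [0.007, 0.01, 0.06], "spin": 0},
    {"grip": 1, "slide": [0, 0, 0.1], "spin": 0},
    {"grip": 1, "slide": [0, 0, 0.08], "spin": 0},
    {"grip": 1, "slide": [0, 0, 0], "spin": 0},
    {"grip": 1, "slide": [0, 0, 0.02], "spin": 0},
    {"grip": 1, "slide": [0, 0, 0.02], "spin": 0},
    {"grip": 1, "slide": [0, 0, 0.03], "spin": 0},
    {"grip": 1, "slide": [0, 0, 0], "spin": 0}
  ]
}}

```text
time: 10.8
tool_pos: [0.5419, 0.4124, 0.2197]
ee_rot: [3.14, 0.003, -0.047]
wrist_force: [-0.0, -0.0, -2.1]
width: 0.0291
finger_force: 30.0
```

Request:
{"method": "arm_command", "body": {
  "plan": [
    {"grip": 1, "slide": [-0.008, 0, 0], "spin": 0},
    {"grip": 1, "slide": [-0.008, 0, 0], "spin": 0},
    {"grip": 1, "slide": [-0.008, 0, 0], "spin": 0},
    {"grip": 1, "slide": [0, 0, 0], "spin": 0}
  ]
}}

```text
time: 11.3
tool_pos: [0.5305, 0.4134, 0.2221]
ee_rot: [-3.141, -0.001, -0.047]
wrist_force: [0.7, -0.3, -2.2]
width: 0.0294
finger_force: 30.0
```

Request:
{"method": "arm_command", "body": {
  "plan": [
    {"grip": 1, "slide": [-0.008, 0, 0], "spin": 0},
    {"grip": 1, "slide": [-0.008, 0, 0], "spin": 0},
    {"grip": 1, "slide": [-0.008, 0, 0], "spin": 0},
    {"grip": 1, "slide": [-0.008, 0, 0], "spin": 0},
    {"grip": 1, "slide": [0, 0, 0], "spin": 0}
  ]
}}

```text
time: 11.92
tool_pos: [0.5141, 0.4141, 0.2217]
ee_rot: [3.142, 0.0, -0.047]
wrist_force: [1.3, -0.1, -1.2]
width: 0.0292
finger_force: 30.0
```

Request:
{"method": "arm_command", "body": {
  "plan": [
    {"grip": 1, "slide": [-0.008, 0, 0], "spin": 0},
    {"grip": 1, "slide": [-0.008, 0, 0], "spin": 0},
    {"grip": 1, "slide": [-0.008, 0, 0], "spin": 0},
    {"grip": 1, "slide": [0, 0, 0], "spin": 0}
  ]
}}

```text
time: 12.42
tool_pos: [0.5022, 0.4146, 0.2218]
ee_rot: [3.142, -0.0, -0.047]
wrist_force: [0.6, 0.8, -1.4]
width: 0.029
finger_force: 30.0
```

```bash
python3 shot.py side s7; python3 shot.py wrist w7
```

Request:
{"method": "arm_command", "body": {
  "plan": [
    {"grip": 1, "slide": [-0.012, 0, -0.04], "spin": 0},
    {"grip": 1, "slide": [-0.012, 0, -0.04], "spin": 0},
    {"grip": 1, "slide": [0, 0, -0.1], "spin": 0},
    {"grip": 1, "slide": [0, 0, -0.1], "spin": 0},
    {"grip": 1, "slide": [0, 0, 0], "spin": 0}
  ]
}}

```text
time: 13.15
tool_pos: [0.4906, 0.4158, 0.3703]
ee_rot: [-3.133, -0.01, -0.047]
wrist_force: [0.7, 0.6, -1.4]
width: 0.0293
finger_force: 30.0
```

```bash
python3 shot.py side s8; python3 shot.py wrist w8;python3 shot.py top t8
python3 - <<'E'
from h import *
z=lambda n,y,h,x,w:cv2.resize(cv2.imread(f'pics/{n}.png')[y:y+h,x:x+w],(400,300),interpolation=cv2.INTER_CUBIC)
cv2.imwrite('pics/v6.png',np.vstack([np.hstack([z('s7',40,120,180,160),z('s8',40,120,180,160)]),np.hstack([z('w8',120,240,120,320),z('t8',190,120,60,160)])]))
E
```

View pics/v6.png

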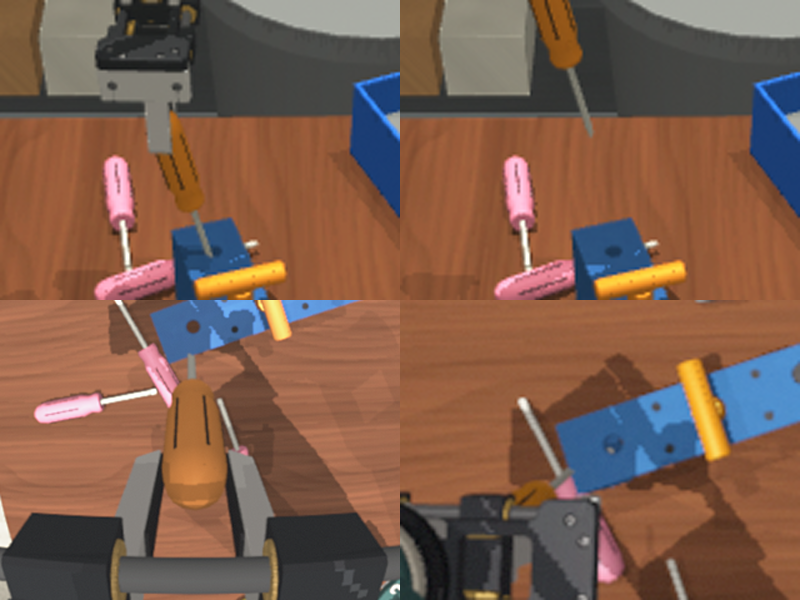

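The driver is tilted in the grip, with its handle towards the robot. In the side crop the shank runs from (572,68) to the tip at (590,133). The tip is at about (191,355) in the wrist crop and (568,474) in the top crop. Rack and T-driver are untouched.

Run:
```python
from h import *
import json
np.set_printoptions(precision=4,suppress=True)
C={n:json.load(open(f'pics/{n}.json')) for n in('s8','w8','t8')}
o=sensors.get_obs();R=Ro.from_euler('xyz',o['ee_rot']).as_matrix();tcp=np.array(o['tool_pos']);g=tcp+R[:,2]*.006;print(tcp,np.array(o['ee_rot']))
s,w,t=(256,93.0),(272.8,164),(127.2,259.6)
# shank masks (low saturation) near
for n,box in(('s8',(243,62,262,100)),('w8',(262,155,284,190))):
    im=cv2.imread(f'pics/{n}.png');h=cv2.cvtColor(im,cv2.COLOR_BGR2HSV);x0,y0,x1,y1=box
    for y in range(y0,y1,2):
        r=h[y,x0:x1];k=np.where((r[:,1]<70)&(r[:,2]>70))[0];print(n,y,(k.mean()+x0 if len(k) else None),len(k),end=' | ')
    print()
for nm,obs in(('sw',[(C['s8'],s,0),(C['w8'],w,1)]),('st',[(C['s8'],s,0),(C['t8'],t,0)]),('all',[(C['s8'],s,0),(C['w8'],w,1),(C['t8'],t,0)])):
    X,e=tri(obs);v=R.T@(X-g);print(nm,X,np.round(e,1),'tool frame tip rel grasp',v,np.linalg.norm(v),'tilt',np.degrees(np.arctan2(v[0],v[2])),'side',np.degrees(np.arctan2(v[1],v[2])))
# wrist alone with known length 0.1446
p,d=ray(C['w8'],w,True);b=(p-g)@d[0];k=-b-np.sqrt(b*b-((p-g)@(p-g)-.1446**2));k2=-b+np.sqrt(b*b-((p-g)@(p-g)-.1446**2))
for q in(k,k2):
    v=R.T@(p+q*d[0]-g);print('wrist+len',v,np.degrees(np.arctan2(v[0],v[2])))
```

```text
[0.49   0.4151 0.3613] [ 3.1409  0.001  -0.047 ]
s8 62 None 0 | s8 64 None 0 | s8 66 None 0 | s8 68 248.0 3 | s8 70 248.5 4 | s8 72 249.5 4 | s8 74 250.0 3 | s8 76 250.5 4 | s8 78 251.5 4 | s8 80 252.0 3 | s8 82 252.5 4 | s8 84 253.0 3 | s8 86 252.0 19 | s8 88 254.5 2 | s8 90 255.0 3 | s8 92 255.5 2 | s8 94 None 0 | s8 96 None 0 | s8 98 None 0 | 
w8 155 None 0 | w8 157 None 0 | w8 159 None 0 | w8 161 282.5 2 | w8 163 274.14285714285717 7 | w8 165 272.0 7 | w8 167 270.0 9 | w8 169 272.5 6 | w8 171 272.5 6 | w8 173 272.5 6 | w8 175 272.5 6 | w8 177 273.0 7 | w8 179 273.0 7 | w8 181 273.0 7 | w8 183 None 0 | w8 185 None 0 | w8 187 None 0 | w8 189 None 0 | 
sw [0.5268 0.4171 0.2248] [0.1 0.1] tool frame tip rel grasp [ 0.0368 -0.0039  0.1305] 0.13562038338254745 tilt 15.72918472510931 side -1.6998029305698061
st [0.5237 0.4155 0.226 ] [3.3 3.3] tool frame tip rel grasp [ 0.0338 -0.0021  0.1293] 0.13364259116866284 tilt 14.634246086515041 side -0.9401791109569326
all [0.5246 0.4167 0.2245] [2.3 2.  4.3] tool frame tip rel grasp [ 0.0346 -0.0033  0.1308] 0.13532075731969226 tilt 14.826609922530197 side -1.458955640676253
wrist+len [ 0.0702 -0.0006 -0.1264] 150.9669280715024
wrist+len [ 0.0354 -0.004   0.1401] 14.16534506043837
```

```bash
python3 shot.py side s9; python3 shot.py wrist w9
python3 - <<'E'
from h import *
import json
np.set_printoptions(precision=4,suppress=True)
C={n:json.load(open(f'pics/{n}.json')) for n in('s9','w9','w8')}
o=sensors.get_obs();R=Ro.from_euler('xyz',o['ee_rot']).as_matrix();tcp=np.array(o['tool_pos']);g=tcp+R[:,2]*.006;print(tcp,np.array(o['ee_rot']),C['w9']['position'],C['w8']['position'])
def shank(n,box):
    h=cv2.cvtColor(cv2.imread(f'pics/{n}.png'),cv2.COLOR_BGR2HSV);x0,y0,x1,y1=box
    k=((h[...,1]<75)&(h[...,2]>70)).astype(np.uint8)[y0:y1,x0:x1]
    _,l,st,ce=cv2.connectedComponentsWithStats(k)
    out=[]
    for i in range(1,len(st)):
        if st[i,4]>40:
            p=np.argwhere(l==i)[:,::-1]+[x0,y0];vx,vy,cx,cy=cv2.fitLine(p.astype(np.float32),2,0,.01,.01).ravel()
            out.append((st[i,4],p.min(0),p.max(0),(cx,cy),(vx,vy)))
    return out
for n,b in(('s9',(240,50,275,110)),('w9',(255,150,295,195))):
    for q in shank(n,b): print(n,q)
E
```

```text
[0.49   0.4149 0.3595] [ 3.139   0.0034 -0.0472] [0.5698498601859823, 0.4118152261329034, 0.5385647564788257] [0.5686689191380986, 0.411279937973371, 0.5457354583826267]
s9 (np.int32(128), array([240,  71]), array([267,  98]), (np.float32(251.80469), np.float32(83.90625)), (np.float32(0.64999324), np.float32(0.75994)))
w9 (np.int32(159), array([255, 158]), array([288, 182]), (np.float32(272.34592), np.float32(171.03145)), (np.float32(0.15930213), np.float32(-0.9872299)))
```

Run:
```python
from h import *
import json
np.set_printoptions(precision=4,suppress=True)
C={n:json.load(open(f'pics/{n}.json')) for n in('s9','w9')}
h=cv2.cvtColor(cv2.imread('pics/s9.png'),cv2.COLOR_BGR2HSV)
for y in range(76,102): k=np.where((h[y,243:264,1]<80)&(h[y,243:264,2]>70))[0];print(y,(round(k.mean()+243,1),len(k)) if len(k) else '-',end=' ')
print()
h=cv2.cvtColor(cv2.imread('pics/w9.png'),cv2.COLOR_BGR2HSV)
print('sat');print(h[154:176,265:285,1]);
```

```text
76 (np.float64(248.5), 4) 77 (np.float64(249.0), 3) 78 (np.float64(249.5), 4) 79 (np.float64(249.5), 4) 80 (np.float64(250.0), 3) 81 (np.float64(250.0), 3) 82 (np.float64(250.5), 4) 83 (np.float64(251.0), 3) 84 (np.float64(251.0), 3) 85 (np.float64(253.0), 21) 86 (np.float64(253.0), 21) 87 (np.float64(252.0), 3) 88 (np.float64(252.5), 2) 89 (np.float64(252.5), 2) 90 (np.float64(253.0), 3) 91 (np.float64(253.5), 2) 92 (np.float64(253.5), 2) 93 (np.float64(254.0), 3) 94 (np.float64(254.0), 3) 95 (np.float64(254.5), 2) 96 (np.float64(254.5), 2) 97 (np.float64(255.0), 1) 98 (np.float64(255.0), 1) 99 - 100 - 101 - 
sat
[[141 141 140 139 141 141 142 140 141 141 138 138 142 140 142 142 141 137
  140 141]
 [141 139 140 140 140 141 140 139 140 142 141 140 140 140 144 143 142 140
  140 140]
 [143 139 141 140 140 142 141 140 142 143 140 142 144 140 142 143 143 143
  143 146]
 [142 141 141 139 141 142 141 142 140 140 143 141 142 144 143 143 145 141
  140 136]
 [144 141 141 141 139 140 139 143 141 140 141 141 144 144 145 145 143 122
   93  63]
 [142 143 140 140 140 142 141 143 141 144 144 144 147
[... 692 characters left out ...]
 128 128
  130 132]
 [131 132 132 132 109  57  23  18  19  18  41  91 129 131 130 131 130 128
  131 130]
 [128 131 132 129 109  56  22  18  18  20  37  89 129 133 131 131 130 131
  130 131]
 [130 129 132 131 108  56  18  18  19  16  33  87 127 134 131 133 132 131
  134 131]
 [129 127 131 130 108  55  20  18  18  18  31  84 127 134 132 131 130 130
  130 131]
 [132 129 132 132 111  58  20  18  19  18  33  84 126 134 132 130 131 130
  131 130]
 [133 131 134 134 114  61  22  16  21  20  27  76 125 133 133 133 131 133
  132 133]
 [133 133 133 132 115  63  20  18  21  16  24  69 124 136 133 131 129 132
  133 133]
 [130 130 130 132 113  59  22  17  18  18  22  68 121 132 131 130 131 131
  131 134]]
```

Run:
```python
from h import *
import json
np.set_printoptions(precision=4,suppress=True)
S,W=[json.load(open(f'pics/{n}.json')) for n in('s9','w9')]
o=sensors.get_obs();R=Ro.from_euler('xyz',[np.pi,0,-.047]).as_matrix();g=np.array(o['tool_pos'])+R[:,2]*.006;print(o['tool_pos'])
w=(272.3,162.8)
X,e=tri([(S,(255.2,98.5),0),(W,w,1)]);v=R.T@(X-g);print(X,e,v,np.linalg.norm(v),np.degrees(np.arctan2(v[0],v[2])))
p,d=ray(W,w,True)
for L in(.138,.142,.1446,.148):
    b=(p-g)@d[0];q=-b+np.sqrt(b*b-((p-g)@(p-g)-L**2));v=R.T@(p+q*d[0]-g);print(L,v,np.degrees(np.arctan2(v[0],v[2])))
# direction from shank planes: side & wrist
ds=ray(S,[(248.5,76),(255.2,98.5)])[1];dw=ray(W,[(273,181),(272.4,165)],True)[1]
ax=np.cross(np.cross(*ds),np.cross(*dw));ax=R.T@ax/np.linalg.norm(ax);ax*=np.sign(ax[2]);print('axis',ax,np.degrees(np.arctan2(ax[0],ax[2])))
# slope in side only, assuming axis in tool xz plane
n=R.T@np.cross(*ds);print('side-only tilt',np.degrees(np.arctan2(-n[2],n[0])))
```

```text
[0.49   0.4149 0.3595]
[0.5249 0.4162 0.2109] [np.float64(0.33819955015157954), np.float64(0.33819955015160236)] [ 0.0348 -0.0029  0.1425] 0.1467516470680935 13.73900740253155
0.138 [ 0.0365 -0.0028  0.1331] 15.331426314427667
0.142 [ 0.0359 -0.0029  0.1374] 14.64443864182483
0.1446 [ 0.0355 -0.0029  0.1401] 14.219993665122217
0.148 [ 0.035  -0.0029  0.1438] 13.689245826570176
axis [ 0.19   -0.0182  0.9816] 10.954355068870308
side-only tilt -168.7760701321453
```

Run:
```python
from h import *
import json
np.set_printoptions(precision=4,suppress=True)
def proj(c,X):
    q=Ro.from_euler('xyz',c['rotation']).inv().apply(X-np.array(c['position']));v=np.array([q[0],-q[1],-q[2]]);r=np.arctan2(np.hypot(v[0],v[1]),v[2]);u=v[:2]/np.hypot(v[0],v[1])*r*c['fx'];return u+[c['cx'],c['cy']]
W=json.load(open('pics/w9.json'))
# camera pose relative to tool from w9 (tool settled)
R=Ro.from_euler('xyz',[3.139,.0034,-.0472]).as_matrix();t=np.array([.49,.4149,.3595])
for dlt in(0,.003,.006,.009): print(dlt,[proj(W,t+R@np.array([dlt,0,.006+L])) for L in(.135,.1446,.1516)])
for n in('w4','w5'):
    h=cv2.cvtColor(cv2.imread(f'pics/{n}.png'),cv2.COLOR_BGR2HSV)
    print(n);print(h[184:208,262:282:2,1].T[3:8]);print(h[184:208,262:282:2,2].T[3:8])
```

```text
0 [array([275.5354, 198.7033]), array([275.5307, 196.4926]), array([275.5274, 194.9558])]
0.003 [array([275.5376, 195.8274]), array([275.5328, 193.6915]), array([275.5294, 192.2069])]
0.006 [array([275.5397, 192.9394]), array([275.5348, 190.8791]), array([275.5314, 189.4475])]
0.009 [array([275.5418, 190.0396]), array([275.5368, 188.056 ]), array([275.5334, 186.6778])]
w4
[[133 126 124 124 123 124 128 122 114  72  50  50  49  43  51  52  52  60
  103 150 169 168 166 167]
 [127 126 121 121 123 129 129 127 115  61  25  15  15  17  18  15  15  36
  105 159 171 167 168 168]
 [129 126 126 129 124 128 127 126 126 103  47  18  18  18  18  15  18  50
  118 164 169 171 168 166]
 [124 123 127 132 123 128 126 126 126 126 118  85  81  77  70  60  47  61
  121 162 168 167 166 169]
 [128 131 129 131 124 128 129 126 132 126 127 127 125 127 129 130 127 132
  151 164 166 166 166 167]]
[[ 69  77  82  82  81  82  82  86  87  92  97  97  94  95  95  93  94  94
  104 117 121 120 118 113]
 [ 70  73  80  84  83  83  83  86  89  96 102 102 103 103 102 103 102 107
  117 122 121 119 117 114]
 [ 71  79  85  83
[... 601 characters left out ...]
3 132 130 130 131 132 129 132 133 127 114 104 100  91  81  73  80
  122 163 171 167 169 168]
 [124 134 133 130 131 129 131 134 130 131 132 133 134 131 132 135 133 134
  145 162 167 170 167 169]]
[[127 129 133 132 130 130 133 136 138 131 124 125 125 121 120 120 119 123
  128 130 130 128 126 121]
 [127 130 132 133 131 129 134 137 139 126 111 110 109 109 109 109 110 113
  123 129 129 128 126 123]
 [129 129 133 132 129 130 132 135 141 137 124 111 108 108 108 108 108 113
  125 130 129 128 125 124]
 [130 132 133 131 129 130 133 136 141 142 142 137 132 127 123 120 119 121
  127 130 128 127 125 123]
 [130 126 128 131 128 130 134 135 141 142 145 148 146 138 131 132 138 141
  137 131 128 126 124 121]]
```

Two estimates (the shift of the tip in the wrist view relative to the untilted view, and the shank's slope in the side view) put the tilt at about 12.5°. It needs roughly 4° more, so I'll lever it once more.

Request:
{"method": "arm_command", "body": {
  "plan": [
    {"grip": 1, "slide": [0.002, 0, 0.08], "spin": 0},
    {"grip": 1, "slide": [0, 0, 0.076], "spin": 0},
    {"grip": 1, "slide": [0, 0, 0], "spin": 0},
    {"grip": 1, "slide": [0, 0, 0], "spin": 0}
  ]
}}

```text
time: 13.9
tool_pos: [0.4917, 0.4152, 0.2845]
ee_rot: [-3.141, -0.0, -0.047]
wrist_force: [0.6, -0.2, -1.1]
width: 0.0294
finger_force: 30.0
```

Request:
{"method": "arm_command", "body": {
  "plan": [
    {"grip": 1, "slide": [0.0086, 0, 0.042], "spin": 0},
    {"grip": 1, "slide": [0.0086, 0, 0.042], "spin": 0},
    {"grip": 1, "slide": [0.0086, 0, 0.042], "spin": 0},
    {"grip": 1, "slide": [0, 0, 0], "spin": 0},
    {"grip": 1, "slide": [-0.008, 0, 0], "spin": 0},
    {"grip": 1, "slide": [-0.008, 0, 0], "spin": 0},
    {"grip": 1, "slide": [-0.008, 0, 0], "spin": 0},
    {"grip": 1, "slide": [0, 0, 0], "spin": 0},
    {"grip": 1, "slide": [0, 0, 0], "spin": 0}
  ]
}}

```text
time: 15.02
tool_pos: [0.4925, 0.4153, 0.2213]
ee_rot: [-3.141, -0.001, -0.047]
wrist_force: [1.2, 0.7, -0.9]
width: 0.0295
finger_force: 30.0
```

Next I withdraw along the driver's axis and lift it straight up to look at the tilt again.

Request:
{"method": "arm_command", "body": {
  "plan": [
    {"grip": 1, "slide": [-0.012, 0, -0.04], "spin": 0},
    {"grip": 1, "slide": [-0.012, 0, -0.04], "spin": 0},
    {"grip": 1, "slide": [0, 0, -0.1], "spin": 0},
    {"grip": 1, "slide": [0, 0, -0.06], "spin": 0},
    {"grip": 1, "slide": [0, 0, 0], "spin": 0},
    {"grip": 1, "slide": [0, 0, 0], "spin": 0},
    {"grip": 1, "slide": [0, 0, 0], "spin": 0}
  ]
}}

```text
time: 15.9
tool_pos: [0.4799, 0.4153, 0.3383]
ee_rot: [3.139, 0.003, -0.047]
wrist_force: [0.7, 0.1, -1.5]
width: 0.0289
finger_force: 30.0
```

```bash
python3 shot.py side s10; python3 shot.py wrist w10
python3 - <<'E'
from h import *
import json
np.set_printoptions(precision=4,suppress=True)
o=sensors.get_obs();print(o['tool_pos'],o['ee_rot'])
h=cv2.cvtColor(cv2.imread('pics/s10.png'),cv2.COLOR_BGR2HSV)
for y in range(70,116): k=np.where((h[y,235:262,1]<80)&(h[y,235:262,2]>70))[0];print(y,(round(k.mean()+235,1),len(k)) if len(k) else '-',end=' ')
print()
h=cv2.cvtColor(cv2.imread('pics/w10.png'),cv2.COLOR_BGR2HSV)
print(h[142:176,268:278:1,1]);
E
```

```text
[0.4801 0.4153 0.3386] [ 3.1393  0.0028 -0.0474]
70 - 71 - 72 - 73 - 74 - 75 - 76 - 77 - 78 - 79 - 80 (np.float64(246.5), 2) 81 (np.float64(245.5), 4) 82 (np.float64(246.0), 3) 83 (np.float64(246.5), 4) 84 (np.float64(247.0), 3) 85 (np.float64(248.0), 27) 86 (np.float64(248.0), 27) 87 (np.float64(248.0), 3) 88 (np.float64(248.5), 2) 89 (np.float64(249.0), 3) 90 (np.float64(249.5), 2) 91 (np.float64(249.5), 2) 92 (np.float64(250.0), 3) 93 (np.float64(250.5), 2) 94 (np.float64(251.0), 3) 95 (np.float64(251.0), 3) 96 (np.float64(251.5), 2) 97 (np.float64(252.0), 3) 98 (np.float64(252.5), 2) 99 (np.float64(252.5), 2) 100 (np.float64(253.0), 3) 101 (np.float64(253.5), 2) 102 (np.float64(254.0), 3) 103 (np.float64(254.5), 2) 104 (np.float64(254.5), 2) 105 (np.float64(255.0), 1) 106 (np.float64(255.0), 1) 107 - 108 - 109 - 110 - 111 - 112 - 113 - 114 - 115 - 
[[141 142 141 142 141 141 141 141 140 143]
 [142 141 141 141 142 142 141 141 141 142]
 [141 141 141 143 141 142 141 142 143 141]
 [141 141 141 141 142 141 141 141 141 142]
 [141 142 142 141 141 142 140 140 143 141]
 [139 139 139 141 14
[... 527 characters left out ...]
27  56 110]
 [113  87  41  22  19  18  17  23  52 107]
 [130  83  39  20  19  18  18  22  51 107]
 [127  82  35  18  18  18  17  24  50 102]
 [126  87  39  19  18  18  19  22  44 101]
 [130  98  47  19  17  18  17  21  48 108]
 [130 108  53  21  15  17  17  23  60 118]
 [130 109  55  17  17  17  16  21  67 123]
 [132 110  55  18  15  17  16  23  67 122]
 [131 111  59  19  17  19  19  23  69 122]
 [135 115  64  23  15  17  15  21  65 119]
 [132 114  63  21  17  17  16  19  58 115]
 [131 112  62  23  15  17  15  19  53 112]
 [130 110  60  19  17  18  17  18  52 109]
 [130 112  60  21  15  20  15  21  53 108]
 [132 110  59  19  14  15  19  18  47 103]
 [133 110  56  17  15  19  19  16  41  97]]
```

Run:
```python
from h import *
import json
np.set_printoptions(precision=4,suppress=True)
S,W,W4=[json.load(open(f'pics/{n}.json')) for n in('s10','w10','w5')]
o=sensors.get_obs();R=Ro.from_euler('xyz',o['ee_rot']).as_matrix();g=np.array(o['tool_pos'])+R[:,2]*.006
def wl(w,L=.1446):
    p,d=ray(W,w,True);b=(p-g)@d[0];q=-b+np.sqrt(b*b-((p-g)@(p-g)-L**2));return R.T@(p+q*d[0]-g)
v0=wl((271.3,193.3));v1=wl((272.3,162.8));v2=wl((272.0,154))
f=lambda v:np.degrees(np.arctan2(v[0],v[2]))
print(v0,v1,v2,'rel tilts',f(v1)-f(v0),f(v2)-f(v0))
X,e=tri([(S,(255.4,106.5),0),(W,(272.0,154),1)]);v=R.T@(X-g);print(X,e,v,np.linalg.norm(v),f(v))
ys=np.r_[81:85,87:105];xs=np.array([245.5,246,246.5,247,248,248.5,249,249.5,249.5,250,250.5,251,251,251.5,252,252.5,252.5,253,253.5,254,254.5,254.5])
m,c=np.polyfit(ys,xs,1);ds=ray(S,[(m*82+c,82),(m*104+c,104)])[1];n=R.T@np.cross(*ds);print('side tilt (axis in tool xz)',np.degrees(np.arctan(-n[2]/n[0])), m)
```

```text
[ 0.0034 -0.0042  0.1445] [ 0.0359 -0.003   0.1401] [ 0.0451 -0.0033  0.1374] rel tilts 13.029786378651867 16.82770134998138
[0.5241 0.4163 0.1893] [np.float64(0.05656039779319152), np.float64(0.05656039779309409)] [ 0.0444 -0.0034  0.1432] 0.1499835140413372 17.212429134713854
side tilt (axis in tool xz) 15.356961015462355 0.3905044251645801
```

The tilt now measures 15.4° to 17.2°, against the 16.8° needed, and the tip's place in the tool frame is known. I carry the driver over to the contactor, staying high.

Request:
{"method": "arm_command", "body": {
  "plan": [
    {"grip": 1, "slide": [0, 0, -0.06], "spin": 0},
    {"grip": 1, "slide": [0.0207, 0.1106, 0], "spin": 0},
    {"grip": 1, "slide": [0.0207, 0.1106, 0], "spin": 0},
    {"grip": 1, "slide": [0.0207, 0.1106, 0], "spin": 0},
    {"grip": 1, "slide": [0.0207, 0.1106, 0], "spin": 0},
    {"grip": 1, "slide": [0.0207, 0.1106, 0], "spin": 0},
    {"grip": 1, "slide": [0.0207, 0.1106, 0], "spin": 0},
    {"grip": 1, "slide": [0.0207, 0.1106, 0], "spin": 0},
    {"grip": 1, "slide": [0.0207, 0.1106, 0], "spin": 0},
    {"grip": 1, "slide": [0, 0, 0], "spin": 0}
  ]
}}

```text
time: 17.25
tool_pos: [0.5421, -0.0339, 0.369]
ee_rot: [3.141, 0.003, -0.054]
wrist_force: [-0.3, 0.9, -1.7]
width: 0.029
finger_force: 30.0
```

Request:
{"method": "arm_command", "body": {
  "plan": [
    {"grip": 1, "slide": [0, 0, 0], "spin": 0},
    {"grip": 1, "slide": [0, 0, 0], "spin": 0}
  ]
}}

```text
time: 17.5
tool_pos: [0.5421, -0.0289, 0.3707]
ee_rot: [-3.141, -0.0, -0.045]
wrist_force: [-0.1, -0.6, -0.7]
width: 0.0291
finger_force: 30.0
```

```bash
python3 shot.py wrist w11; python3 shot.py side s11; python3 shot.py top t11
python3 - <<'E'
from h import *
o=sensors.get_obs();print(o['tool_pos'],o['ee_rot'],o['wrist_force'])
E
```

```text
[ 0.54212451 -0.02897065  0.37089154] [-3.14158990e+00 -3.69582218e-04 -4.52746108e-02] [ 0.10806032  1.20160688 -1.21421407]
```

Request:
{"method": "arm_command", "body": {
  "plan": [
    {"grip": 1, "slide": [0, 0.003, 0.07], "spin": 0},
    {"grip": 1, "slide": [0, 0, 0.07], "spin": 0},
    {"grip": 1, "slide": [0.003, 0, 0.01], "spin": 0},
    {"grip": 1, "slide": [0, 0, 0], "spin": 0},
    {"grip": 1, "slide": [0, 0, 0], "spin": 0},
    {"grip": 1, "slide": [0, 0, 0], "spin": 0}
  ]
}}

```text
time: 18.4
tool_pos: [0.5442, -0.0319, 0.2974]
ee_rot: [3.141, -0.003, -0.047]
wrist_force: [0.8, 0.3, -0.7]
width: 0.0295
finger_force: 30.0
```

```bash
python3 shot.py wrist w12; python3 shot.py side s12; python3 shot.py top t12
python3 - <<'E'
from h import *
o=sensors.get_obs();print(o['tool_pos'],o['ee_rot'],o['wrist_force'])
z=lambda n,y,h,x,w:cv2.resize(cv2.imread(f'pics/{n}.png')[y:y+h,x:x+w],(400,300),interpolation=cv2.INTER_CUBIC)
a=cv2.resize(cv2.imread('pics/w12.png')[100:200,210:343],(800,600),interpolation=cv2.INTER_CUBIC)[:,:400]
z2=lambda n,y,x:cv2.resize(cv2.imread(f'pics/{n}.png')[y:y+60,x:x+80],(400,300),interpolation=cv2.INTER_CUBIC)
cv2.imwrite('pics/v7.png',np.hstack([cv2.resize(cv2.imread('pics/w12.png')[100:220,230:310],(400,600),interpolation=cv2.INTER_CUBIC),np.vstack([z2('s12',265,255),z2('t12',185,330)])]))
E
```

```text
[ 0.54387562 -0.03187149  0.29641923] [ 3.14133697e+00 -1.27009997e-03 -4.74256841e-02] [-0.32171666  0.00691429 -0.88947197]
```

View pics/v7.png

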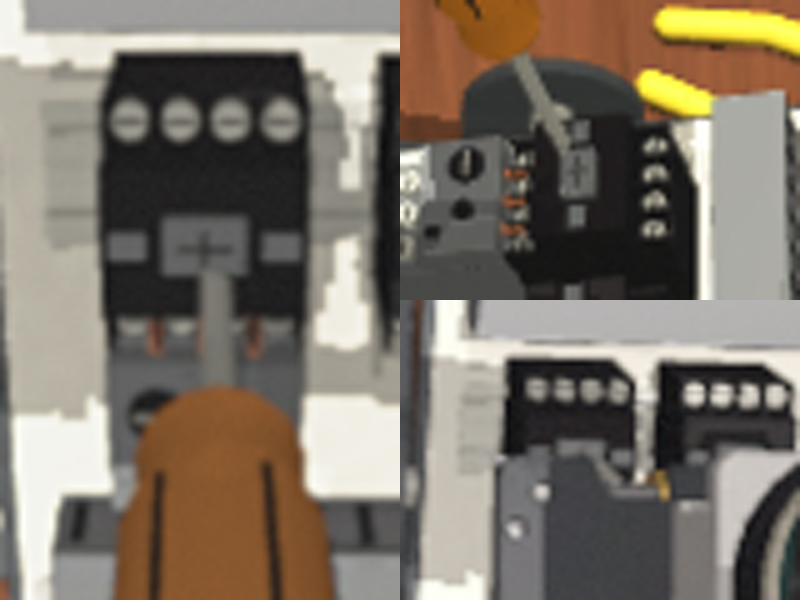

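The wrist crop (5x) shows the carriage centre with its cross at (206,247) and the blade end at (216,268). In the side crop the carriage is at (579,173) and the tip at (570,152). It is the relay contactor. I triangulate both in the same views for the relative offset.

Run:
```python
from h import *
import json
np.set_printoptions(precision=4,suppress=True)
S,W=[json.load(open(f'pics/{n}.json')) for n in('s12','w12')]
o=sensors.get_obs();R=Ro.from_euler('xyz',o['ee_rot']).as_matrix();t=np.array(o['tool_pos'])
F,e1=tri([(S,(290.8,299.6),0),(W,(271.2,149.4),1)]);P,e2=tri([(S,(289,295.4),0),(W,(273.2,153.6),1)])
print('F',F,e1,'P',P,e2)
ps=np.radians(-3);th=np.radians(16.8)
B=np.array([[np.cos(th)*np.cos(ps),np.cos(th)*np.sin(ps),np.sin(th)],[-np.sin(ps),np.cos(ps),0],[-np.sin(th)*np.cos(ps),-np.sin(th)*np.sin(ps),np.cos(th)]])
print('tip rel face, contactor frame (stereo)',B@(P-F))
Pt=t+R@np.array([.0447,-.0033,.148]);print('tip by tool',Pt,B@(Pt-np.array([.5926,-.0296,.1344])))
# wrist ray of tip vs ray of face: tip at height h over face plane
Fw=np.array([.5926,-.0296,.1344])
for h in(.01,.015,.02):
    p,d=ray(W,(273.2,153.6),True);n=B[2];k=((Fw+h*n-p)@n)/(d[0]@n);q=p+k*d[0]
    p,d=ray(W,(271.2,149.4),True);k2=((Fw-p)@n)/(d[0]@n);print(h,'tip-face via wrist',B@(q-(p+k2*d[0])),'face',p+k2*d[0])
```

```text
F [ 0.5934 -0.0299  0.1283] [np.float64(1.1015397040252588), np.float64(1.101539704025264)] P [ 0.5904 -0.032   0.1461] [np.float64(0.8802688674639126), np.float64(0.8802688674637221)]
tip rel face, contactor frame (stereo) [ 0.0023 -0.0022  0.0179]
tip by tool [ 0.5889 -0.0307  0.1485] [ 0.0006 -0.0013  0.0145]
0.01 tip-face via wrist [-0.0006 -0.0022  0.01  ] face [ 0.5929 -0.0298  0.1345]
0.015 tip-face via wrist [ 0.0015 -0.0022  0.015 ] face [ 0.5929 -0.0298  0.1345]
0.02 tip-face via wrist [ 0.0035 -0.0022  0.02  ] face [ 0.5929 -0.0298  0.1345]
```

Request:
{"method": "arm_command", "body": {
  "plan": [
    {"grip": 1, "slide": [-0.003, -0.004, 0], "spin": 0},
    {"grip": 1, "slide": [0.0023, 0, 0.0077], "spin": 0},
    {"grip": 1, "slide": [0.0023, 0, 0.0077], "spin": 0},
    {"grip": 1, "slide": [0, 0, 0], "spin": 0},
    {"grip": 1, "slide": [0, 0, 0], "spin": 0},
    {"grip": 1, "slide": [0, 0, 0], "spin": 0}
  ]
}}

```text
time: 19.3
tool_pos: [0.5446, -0.0299, 0.2881]
ee_rot: [3.141, -0.0, -0.047]
wrist_force: [0.3, 1.2, -1.2]
width: 0.0294
finger_force: 30.0
```

Request:
{"method": "arm_command", "body": {
  "plan": [
    {"grip": 1, "slide": [0.0012, 0, 0.0038], "spin": 0},
    {"grip": 1, "slide": [0, 0, 0], "spin": 0},
    {"grip": 1, "slide": [0, 0, 0], "spin": 0}
  ]
}}

```text
time: 19.68
tool_pos: [0.5451, -0.0299, 0.286]
ee_rot: [3.142, 0.0, -0.047]
wrist_force: [-0.5, -0.7, -0.5]
width: 0.0293
finger_force: 30.0
```

Request:
{"method": "arm_command", "body": {
  "plan": [
    {"grip": 1, "slide": [0.0012, 0, 0.0038], "spin": 0},
    {"grip": 1, "slide": [0, 0, 0], "spin": 0},
    {"grip": 1, "slide": [0, 0, 0], "spin": 0}
  ]
}}

```text
time: 20.05
tool_pos: [0.5457, -0.0299, 0.2841]
ee_rot: [3.142, 0.0, -0.047]
wrist_force: [0.0, -0.0, -0.4]
width: 0.0295
finger_force: 30.0
```

Request:
{"method": "arm_command", "body": {
  "plan": [
    {"grip": 1, "slide": [0.0012, 0, 0.0038], "spin": 0},
    {"grip": 1, "slide": [0, 0, 0], "spin": 0},
    {"grip": 1, "slide": [0, 0, 0], "spin": 0}
  ]
}}

```text
time: 20.42
tool_pos: [0.5463, -0.0299, 0.2822]
ee_rot: [3.142, 0.0, -0.047]
wrist_force: [-0.3, -0.0, 0.2]
width: 0.0291
finger_force: 30.0
```

Request:
{"method": "arm_command", "body": {
  "plan": [
    {"grip": 1, "slide": [0.0012, 0, 0.0038], "spin": 0},
    {"grip": 1, "slide": [0, 0, 0], "spin": 0},
    {"grip": 1, "slide": [0, 0, 0], "spin": 0}
  ]
}}

```text
time: 20.8
tool_pos: [0.5469, -0.03, 0.2803]
ee_rot: [3.141, 0.0, -0.047]
wrist_force: [-0.5, -0.6, -1.7]
width: 0.0289
finger_force: 30.0
```

Request:
{"method": "arm_command", "body": {
  "plan": [
    {"grip": 1, "slide": [0.0006, 0, 0.0019], "spin": 0},
    {"grip": 1, "slide": [0, 0, 0], "spin": 0},
    {"grip": 1, "slide": [0, 0, 0], "spin": 0}
  ]
}}

```text
time: 21.18
tool_pos: [0.5472, -0.03, 0.2794]
ee_rot: [3.141, -0.0, -0.047]
wrist_force: [0.5, -0.2, -0.6]
width: 0.0292
finger_force: 30.0
```

Request:
{"method": "arm_command", "body": {
  "plan": [
    {"grip": 1, "slide": [0.0006, 0, 0.0019], "spin": 0},
    {"grip": 1, "slide": [0, 0, 0], "spin": 0},
    {"grip": 1, "slide": [0, 0, 0], "spin": 0}
  ]
}}

```text
time: 21.55
tool_pos: [0.5476, -0.03, 0.2784]
ee_rot: [3.142, 0.0, -0.047]
wrist_force: [-0.1, 0.1, -1.4]
width: 0.0291
finger_force: 30.0
```

Request:
{"method": "arm_command", "body": {
  "plan": [
    {"grip": 1, "slide": [0.0006, 0, 0.0019], "spin": 0},
    {"grip": 1, "slide": [0, 0, 0], "spin": 0},
    {"grip": 1, "slide": [0, 0, 0], "spin": 0}
  ]
}}

```text
time: 21.92
tool_pos: [0.5479, -0.03, 0.278]
ee_rot: [3.141, -0.001, -0.047]
wrist_force: [-1.2, -0.1, 1.6]
width: 0.0295
finger_force: 30.0
```

```bash
python3 shot.py wrist w13; python3 shot.py side s13
python3 - <<'E'
from h import *
for n in('w12','w13'):
    h=cv2.cvtColor(cv2.imread(f'pics/{n}.png'),cv2.COLOR_BGR2GRAY);print(n);print(h[136:166:1,258:288:2])
o=sensors.get_obs();print(o['tool_pos'],o['wrist_force'])
E
```

```text
w12
[[ 32  34  33  32  35  34  35  32  33  34  31  34  33  34  31]
 [ 33  36  32  33  34  32  34  32  32  35  32  36  37  34  34]
 [ 33  35  33  34  32  32  31  33  35  33  34  29  32  33  35]
 [ 32  34  33  33  32  35  35  33  33  35  32  35  32  32  33]
 [ 33  34  33  32  33  32  32  33  35  33  33  32  35  32  31]
 [ 34  31  32  34  32  35  33  33  34  30  32  35  34  34  34]
 [ 29  34  39  47  47  47  45  45  44  44  42  34  31  33  33]
 [ 34  32  52  73  73  75  74  74  74  73  67  34  35  32  35]
 [ 34  31  67  95  93  95  93  94  95  94  86  40  33  33  31]
 [ 38  31  71 100 100 100  98 100  99 101  92  40  34  34  35]
 [ 61  28  74 101  99  98  88  96 100  99  90  38  50  61  60]
 [ 84  33  73  99  99 100  78  97  98  99  91  39  63  93  94]
 [ 92  31  73  99  96  96  73  94  96  97  90  35  66 100 100]
 [ 92  33  71  98  78  79  63  75  77  87  91  36  65 100  99]
 [ 93  32  71  97  81  79  63  71  72  86  90  35  69 100 100]
 [ 87  32  68  99  96  96  73  92  94  97  90  36  70  95  94]
 [ 50  29  70 101 100  99  77  98 101 100  84  36  47  61  60]
 [ 30  30  70 100  99 100
[... 2065 characters left out ...]
 60  36  97  98  93 107 121 113  91  89  98  41  54  92]
 [ 59  41  37  97 100 100 107 119 115  93  89  95  43  41  65]
 [ 35  32  36  97  98  98 107 121 113  90  88  89  42  35  38]
 [ 32  34  35  88  89  86 103 120 115  86  80  80  38  30  31]
 [ 35  34  35  64  59  59  95 120 115  74  57  58  33  30  32]
 [ 35  33  32  37  36  36  92 121 115  73  33  36  31  31  32]
 [ 35  36  32  31  33  34  91 121 115  74  27  29  30  32  30]
 [ 31  33  33  32  32  34  90 122 116  79  28  33  33  32  32]
 [ 33  32  34  34  34  36  92 122 116  87  27  34  28  32  33]
 [ 35  35  32  32  30  33  92 121 116  87  30  33  31  30  30]]
[ 0.54787491 -0.02999553  0.27791428] [-0.40521792 -0.45504781  1.86194204]
```

The blade end is centred on the carriage (about (272,154) against the carriage centre (272,154)). The force has risen by about 2.6 N, so it has touched the released carriage. Next comes the push, in small steps along the axis.

Request:
{"method": "arm_command", "body": {
  "plan": [
    {"grip": 1, "slide": [0.0006, 0, 0.0019], "spin": 0},
    {"grip": 1, "slide": [0.0006, 0, 0.0019], "spin": 0},
    {"grip": 1, "slide": [0.0006, 0, 0.0019], "spin": 0},
    {"grip": 1, "slide": [0, 0, 0], "spin": 0},
    {"grip": 1, "slide": [0, 0, 0], "spin": 0}
  ]
}}

```text
time: 22.65
tool_pos: [0.5488, -0.03, 0.2749]
ee_rot: [3.141, -0.0, -0.047]
wrist_force: [-0.9, -0.4, 3.5]
width: 0.0294
finger_force: 30.0
```

Request:
{"method": "arm_command", "body": {
  "plan": [
    {"grip": 1, "slide": [0.0006, 0, 0.0019], "spin": 0},
    {"grip": 1, "slide": [0.0006, 0, 0.0019], "spin": 0},
    {"grip": 1, "slide": [0, 0, 0], "spin": 0},
    {"grip": 1, "slide": [0, 0, 0], "spin": 0}
  ]
}}

```text
time: 23.15
tool_pos: [0.5494, -0.0301, 0.2729]
ee_rot: [3.141, -0.0, -0.047]
wrist_force: [-0.8, 0.7, 5.3]
width: 0.0295
finger_force: 30.0
```

```bash
python3 shot.py wrist w14
python3 - <<'E'
from h import *
h=cv2.cvtColor(cv2.imread('pics/w14.png'),cv2.COLOR_BGR2GRAY);print(h[140:172:1,256:288:2])
o=sensors.get_obs();print(o['time'],o['tool_pos'],o['wrist_force'])
E
```

```text
[[ 33  34  32  33  32  33  34  34  32  33  31  31  34  34  32  32]
 [ 33  33  34  33  30  32  31  32  34  31  32  33  31  32  35  34]
 [ 32  32  34  33  34  35  34  35  33  34  34  33  34  32  34  36]
 [ 34  34  33  35  34  33  32  33  34  35  33  35  32  33  33  34]
 [ 35  32  32  30  32  36  32  32  32  33  33  32  32  35  33  34]
 [ 34  34  33  34  32  34  33  33  34  32  35  34  30  33  32  36]
 [ 33  31  32  33  33  33  33  32  33  33  31  32  35  35  31  31]
 [ 33  33  36  34  34  30  31  34  32  32  31  31  34  32  36  35]
 [ 37  33  32  32  37  36  37  35  36  37  38  39  37  32  35  31]
 [ 33  31  34  34  63  64  64  65  65  65  69  68  68  36  33  33]
 [ 34  34  32  36  94  97  96  96  92  96  96  97  97  43  32  32]
 [ 31  31  33  35  98 100 100  99  83 100 101 100 100  44  34  32]
 [ 48  47  35  34  97  99 100  98  73  96 100 100  99  44  35  44]
 [ 81  81  44  33  97  95  93  97  76  92  94  97  99  44  41  71]
 [ 98  99  52  33  97  86  74  95  90  78  74  85 100  44  49  95]
 [ 99 101  56  34  96  90  77 102 112  88  71  84  98  44  48  99]
 [101 101  57  33  92  99  9
[... 425 characters left out ...]
30  30  32  32]
 [ 31  33  36  34  33  32  34  92 122 115  79  29  31  31  30  34]
 [ 34  35  33  34  35  34  33  92 122 117  86  28  33  33  30  33]
 [ 33  33  36  33  34  31  34  89 120 117  89  27  31  32  31  30]
 [ 34  35  34  33  32  34  34  89 117 116  88  31  32  31  31  31]
 [ 29  35  33  34  34  32  35  86 116 115  88  28  30  31  32  31]
 [ 33  32  33  33  32  32  32  87 115 115  90  28  31  32  32  32]
 [ 30  31  31  29  33  31  33  86 117 115  89  26  29  30  31  30]
 [ 52  52  52  32  43  53  53  89 116 116  91  38  40  30  35  42]
 [105 105  91  44  70 106 105 103 115 114  95  76  71  43  61  76]]
23.2 [ 0.54937336 -0.03007902  0.27295616] [-0.62034503  0.16828427  4.73643235]
```

Request:
{"method": "arm_command", "body": {
  "plan": [
    {"grip": 1, "slide": [0, 0, 0], "spin": 0},
    {"grip": 1, "slide": [0, 0, 0], "spin": 0}
  ]
}}

```text
time: 23.45
tool_pos: [0.5493, -0.0301, 0.2729]
ee_rot: [3.141, -0.0, -0.047]
wrist_force: [-0.9, -0.6, 4.5]
width: 0.0289
finger_force: 30.0
```

The blade is still centred on the carriage and has not slipped. Travel is about 5 mm, so I add half a millimetre for margin and hand in.

Request:
{"method": "arm_command", "body": {
  "plan": [
    {"grip": 1, "slide": [0.0003, 0, 0.001], "spin": 0},
    {"grip": 1, "slide": [0, 0, 0], "spin": 0},
    {"grip": 1, "slide": [0, 0, 0], "spin": 0}
  ]
}}

```text
time: 23.82
tool_pos: [0.5495, -0.0301, 0.2723]
ee_rot: [3.141, -0.0, -0.047]
wrist_force: [-2.2, -0.3, 5.2]
width: 0.0293
finger_force: 30.0
```

```bash
python3 -c "
from bench import ticket,sensors
o=sensors.get_obs();print(o['tool_pos'],o['wrist_force'],o['width'])
print(ticket.close_job())"
```

```text
[ 0.54950102 -0.03008675  0.27229867] [-2.17583763 -0.25757169  5.15200909] 0.0292812473768206
the job is handed in; nothing more can be done
None
```

The job is handed in at 23.8 s: the amber screwdriver is still gripped and holds the relay contactor's carriage in by about 5.5 of 7 mm at about 6 N (both estimated from tool travel and wrist force), roughly 1° from square, with the other contactor and the other rack tools not touched; the three loose pink drivers toppled on the bench before the arm came near them.

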